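# Click the food box lid shut beside the arepa maker

## Robot

A 6-joint arm with a two-finger parallel gripper is mounted at the origin on the work surface. World frame = base frame: x ahead of the robot, y to its left, z up, the work surface at z = 0. Lengths are in m, angles in rad, forces in N, time in s.
With the tool pointing down it reaches from about 0.35 to 0.85 m from the base axis. Payload 8.1 kg.
Tool frame: the origin (TCP) lies at the very end of the fingers, on their centre line; the grasp point (between the pads) lies 19 mm behind it; z points along the fingers, y is the direction in which the jaws open and shut (so a half turn about z gives the same grasp; the last joint's range is limited). The gripper opens to 93 mm and grips with 3 to 60 N. Pads are 15 mm wide; open, the fingers measure 128 mm over their backs; the gripper's body (75 mm by 188 mm) begins 65 mm behind the grasp point.
Start: joints at [-1.384, 0.13, 1.488, -0, 1.523, -0.085], TCP at [0.161, -0.578, 0.219] pointing down, gripper open.
Joint ranges: [-2.96, 2.96], [-0.89, 2.26], [0.02, 2.5], [-1.34, 4.48], [0, 2.73], [-2.66, 2.66]. Speed limits (rad/s): [2.39, 2.39, 2.79, 3.14, 3.14, 3.14].

## Interface

Orientations are given as a rotation vector (axis times angle).
In Python, from plant import robot gives the robot as it stands.
- The arm moves only by the tool jog_arm, never from a script. Its argument "commands" is a list of rows, each a list of 3 entries, a list of its own where there are three numbers: the shift along the world's x, y, z scaled (see below), then the turn, a rotation vector about the world's x, y, z scaled (see below), then the closure, from -1 (fully open) to 1 (shut), so that 0 is half open. In form: [[[tx, ty, tz], [ax, ay, az], hand], ...]. A call has 1 to 10 rows; each row is the pose to reach, as a shift and turn from the pose measured when the call began, turning the shorter way round; what a row does not reach only later rows make up. The controller multiplies each number of a shift by 0.6 m and each number of a turn by 2 pi rad. A row lasts 1/8 s, in which the tool goes at most 62.5 mm and 10.7 degrees, less where a joint would pass 70% of its speed; a pose out of reach is approached as far as the arm can. A call with a number of a shift or a turn outside -1 to 1 is refused whole. A call with a gripper value outside its range is refused whole. The fingers move at their own pace and stop on an object; "newtons" is the grip in N (left out, the last holds). Time passes only in rows, so rows that repeat a pose let the fingers close. It gives the time, the measured TCP pose, the force and the opening at its end, in the units of the state.
- robot.read_state(): the state, without advancing time (a new reading comes with each control period).
- robot.read_camera(name): name is "side" or "top"; returns a dict with "pixels" (384x512x3 uint8, red, green, blue), "fovy" (degrees; the focal length in pixels is half the picture's height over the tangent of half this angle, whatever the lens; pixels are square), "cx", "cy" (the principal point, pixels), "rvec" (rotation vector, rad) and "tvec" (3), from world to camera coordinates, as OpenCV has them. Camera axes: x right, y down, z forward; pixel columns grow to the right and rows downward; lengths in m; the calibration is good to about 2 mm. A picture is of the moment at which its call begins. There is no depth.
- robot.close_job(): hands the job in, once; it reports no verdict.
Trained networks look in the newest picture that a camera, given by its name, has taken for a name from the list of things; names that differ only in an ending like _2 or _b are one class to them, and where a whole thing is asked for, a point or a joint stands for the part that bears it (a point fixed in the world has none). Each returns a list of dicts, best first, with "p" (0 to 1); they miss things now and then, are a little off and sometimes report something else, mostly with a low value. They report only what shows in the picture. A call takes as long as a camera call. They do not tell look-alikes from the thing itself.
- robot.trace(camera, name): "pixels" (384x512 bool, what is visible of it) and "uv" ([column, row] in pixels, amid what is visible of it).
The state is a dict: "t": time; "q": joint angles; "dq": joint speeds; "joint_torque": joint torques, N m; "tool_pos": TCP position; "orientation": TCP orientation; "force": force on the tool from outside, world axes, zero at the start; "wrist_torque": the same for the moment, N m; "opening": finger opening in m.
Only numpy, scipy, OpenCV 4.12 (cv2) and the standard library are available. Lean on these libraries where they do the work, as an engineer would, in place of code of your own. Each camera call takes 0.05 s, during which the arm holds its last target.

## Task

The snap lid is lying on the white food box, but its four orange rim sections have all sprung up. Go round the rim with the fingertips and press each section down until it clicks shut and stays down, leaving the box standing where it is (no lifting, tipping or shoving it) and everything else on the worktop undisturbed.

Things in the scene. Friction and masses are not known exactly. Their poses are not given: they have to be found in the camera images.
- box: White food box (loose, about 0.8 kg, 180 mm along its x, 130 mm along its y) under its fitted snap lid: green middle panel 142 x 92 mm and four green corner squares, their tops 78 mm above the box's underside, and between the corners four orange hinged rim sections. Origin: centre of the underside, on the worktop; z up. The box is never to be lifted or shoved.
- sec_front (a joint): Orange rim section on the box's -x side (box's own axes): a strip 90 mm long, 25 mm wide and 4 mm thick, hinged along its inner edge 72 mm from the box's centre, 76 mm above the underside. 0 = sprung up, sloping 0.40 rad above level; 0.40 = clicked shut, its top level with the green panel at 78 mm. Over-centre spring: let go before about 0.2 it springs up again, past that it snaps shut and stays.
- press_front (a point): Place to press on the -x section: middle of its length, on its top face, 18 mm out from its hinge line; moves with the section (about 85 mm above the worktop when up, 78 mm when shut). Pressing it down here takes about 7 N.
- sec_back (a joint): Orange rim section on the box's +x side (box's own axes): a strip 90 mm long, 25 mm wide and 4 mm thick, hinged along its inner edge 72 mm from the box's centre, 76 mm above the underside. 0 = sprung up, sloping 0.40 rad above level; 0.40 = clicked shut, its top level with the green panel at 78 mm. Over-centre spring: let go before about 0.2 it springs up again, past that it snaps shut and stays.
- press_back (a point): Place to press on the +x section: middle of its length, on its top face, 18 mm out from its hinge line; moves with the section (about 85 mm above the worktop when up, 78 mm when shut). Pressing it down here takes about 7 N.
- sec_left (a joint): Orange rim section on the box's +y side (box's own axes): a strip 140 mm long, 25 mm wide and 4 mm thick, hinged along its inner edge 47 mm from the box's centre, 76 mm above the underside. 0 = sprung up, sloping 0.40 rad above level; 0.40 = clicked shut, its top level with the green panel at 78 mm. Over-centre spring: let go before about 0.2 it springs up again, past that it snaps shut and stays.
- press_left (a point): Place to press on the +y section: middle of its length, on its top face, 18 mm out from its hinge line; moves with the section (about 85 mm above the worktop when up, 78 mm when shut). Pressing it down here takes about 7 N.
- sec_right (a joint): Orange rim section on the box's -y side (box's own axes): a strip 140 mm long, 25 mm wide and 4 mm thick, hinged along its inner edge 47 mm from the box's centre, 76 mm above the underside. 0 = sprung up, sloping 0.40 rad above level; 0.40 = clicked shut, its top level with the green panel at 78 mm. Over-centre spring: let go before about 0.2 it springs up again, past that it snaps shut and stays.
- press_right (a point): Place to press on the -y section: middle of its length, on its top face, 18 mm out from its hinge line; moves with the section (about 85 mm above the worktop when up, 78 mm when shut). Pressing it down here takes about 7 N.
- ramekin: white ceramic ramekin, 84 mm wide, 45 mm tall, beside the box on its +y side; origin at the centre of its underside. Not part of the job: leave it alone.
- scraper: yellow plastic dough scraper lying flat, about 220 x 75 x 14 mm, long axis = its x, on the box's -y side; origin at the centre of its underside (about the middle of its length). Not part of the job: leave it alone.
- trivet: slatted bamboo trivet, 180 x 180 x 16 mm; origin at the centre of its underside. Not part of the job: leave it alone.
- bowl: blue ceramic bowl, 124 mm wide, 55 mm tall, standing on the trivet; origin at the centre of its underside. Not part of the job: leave it alone.
- grinder: stainless steel pepper grinder, 56 mm wide, 160 mm tall, at the back left; origin at the centre of its underside. Not part of the job: leave it alone.
- oil: amber oil bottle, 60 mm wide, 150 mm tall, at the back; origin at the centre of its underside. Not part of the job: leave it alone.
- mug: terracotta-coloured mug, 80 mm wide, 90 mm tall, at the back right; origin at the centre of its underside. Not part of the job: leave it alone.
- arepa_maker: Electric arepa maker, fixed: black base 260 x 250 x 85 mm with a red top raised nearly upright to about 385 mm on its far (+x) side. Origin: centre of the underside. Not part of the job.
Not all that is in view belongs to the job. What is shaped like the box but blue or purple is not meant.

How it is judged:
At the end, for the whole second after the job is handed in: All four rim sections are clicked shut (each joint above 0.35 of 0.40 rad), and the box stands level and still on the worktop within 30 mm of where it was (value of joint each of sec_front, sec_back, sec_left, sec_right above 0.35 rad and distance of box from where it was at the start of the episode below 0.03 m and angle between box's own z axis and vertical below 0.05 rad and height (world z) of box below 0.006 m and linear speed of box below 0.02 m/s); the robot touches nothing.
It fails at once if the food box is lifted (height (world z) of box above 0.012 m).
It fails at once if the food box is tipped (angle between box's own z axis and vertical above 0.15 rad).
It fails at once if the food box is shoved more than 30 mm from its place (distance of box from where it was at the start of the episode above 0.03 m).
It fails at once if another thing on the worktop is moved more than 25 mm or lifted (distance of any of ramekin, scraper, trivet, bowl, grinder, oil, mug from where it was at the start of the episode above 0.025 m).
It also fails if it takes over 54 s, if anything falls off the work surface, if the arm or the gripper's body presses on something with over 40 N, if the wrist force passes 120 N, or if a joint passes its speed limit or range.

## Working session

There is one attempt and no reset: what is moved stays moved. The work goes in short steps, Python scripts to look and compute and a tool call to move; the robot and the scene stay as the last step left them, time stands still between calls to the robot, and variables do not carry over. Pictures are saved under pics/ and viewed, and the job is handed in when it is done.

Besides the shell and the picture viewer there is one more tool, called after "Call:" as a command line: name --argument value ..., lists and objects as JSON in quotes. jog_arm: Moves the arm, as the interface text tells. Shifts and turns lie within -1 to 1; 1 stands for 0.6 m of shift or 2 pi rad of turn. Its arguments: {"type":"object","properties":{"commands":{"type":"array"},"newtons":{"type":"number"}},"required":["commands"]}

```bash
mkdir -p pics; cat > h.py <<'E'
import numpy as np, cv2
from plant import robot
def cam(n):
    c=robot.read_camera(n); h=c["pixels"].shape[0]
    f=h/2/np.tan(np.radians(c["fovy"])/2)
    c["K"]=np.array([[f,0,c["cx"]],[0,f,c["cy"]],[0,0,1]]); c["R"]=cv2.Rodrigues(np.array(c["rvec"],float))[0]; c["t"]=np.array(c["tvec"],float)
    return c
def ray(c,uv,z):
    d=c["R"].T@np.linalg.inv(c["K"])@np.array([uv[0],uv[1],1.]); o=-c["R"].T@c["t"]
    return o+d*(z-o[2])/d[2]
def proj(c,P):
    return cv2.projectPoints(np.array(P,float).reshape(-1,3),np.array(c["rvec"],float),c["t"],c["K"],None)[0].reshape(-1,2)
def save(c,n): cv2.imwrite("pics/"+n,c["pixels"][:,:,::-1])
E
python3 - <<'E'
from h import *
for n in("top","side"):
    c=cam(n);save(c,n+"0.png")
    print(n,c["fovy"],(-c["R"].T@c["t"]).round(3))
    for o in("box","sec_front","press_front","sec_back","sec_left","sec_right","ramekin","scraper"):
        for r in robot.trace(n,o)[:3]:
            print(o,round(r["p"],2),np.round(r["uv"]),r["pixels"].sum(),ray(c,r["uv"],.08).round(3))
s=robot.read_state();print({k:np.round(v,3) for k,v in s.items()})
E
```

```text
top 46.61612063316939 [0.396 0.013 1.818]
box 0.85 [231. 166.] 1914 [0.602 0.122 0.08 ]
box 0.85 [323. 211.] 1924 [ 0.416 -0.232  0.08 ]
box 0.74 [188. 176.] 315 [0.565 0.292 0.08 ]
sec_front 0.59 [225. 191.] 163 [0.502 0.145 0.08 ]
sec_front 0.54 [207. 276.] 173 [0.175 0.223 0.08 ]
sec_front 0.45 [334. 193.] 175 [ 0.484 -0.277  0.08 ]
press_front 0.55 [228. 192.] 188 [0.5   0.134 0.08 ]
press_front 0.42 [332. 196.] 156 [ 0.475 -0.27   0.08 ]
sec_back 0.69 [233. 146.] 128 [0.68  0.113 0.08 ]
sec_back 0.69 [184. 241.] 166 [0.312 0.309 0.08 ]
sec_back 0.6 [312. 235.] 145 [ 0.325 -0.189  0.08 ]
sec_left 0.63 [335. 221.] 270 [ 0.374 -0.279  0.08 ]
sec_left 0.58 [212. 163.] 172 [0.615 0.197 0.08 ]
sec_left 0.49 [183. 266.] 288 [0.216 0.316 0.08 ]
sec_right 0.79 [305. 205.] 209 [ 0.442 -0.162  0.08 ]
sec_right 0.68 [206. 252.] 251 [0.27  0.225 0.08 ]
sec_right 0.6 [244. 170.] 261 [0.585 0.071 0.08 ]
ramekin 0.61 [185. 176.] 343 [0.566 0.302 0.08 ]
scraper 0.66 [270. 157.] 585 [ 0.634 -0.033  0.08 ]
scraper 0.66 [226. 190.] 143 [0.507 0.142 0.08 ]
side 43.55388542434524 [ 0.427 -1.506  1.00
[... 682 characters left out ...]
 138 [0.221 0.33  0.08 ]
sec_right 0.55 [251. 228.] 241 [ 0.446 -0.166  0.08 ]
sec_right 0.51 [208. 176.] 122 [0.284 0.214 0.08 ]
sec_right 0.44 [284. 194.] 156 [0.579 0.051 0.08 ]
scraper 0.7 [304. 225.] 552 [ 0.627 -0.163  0.08 ]
{'t': np.float64(0.9), 'q': array([-1.384,  0.13 ,  1.488,  0.   ,  1.523, -0.085]), 'dq': array([-0.001, -0.001, -0.001, -0.   ,  0.001, -0.   ]), 'joint_torque': array([ 1.0000e-03, -5.5975e+01, -4.9206e+01,  7.7000e-02,  2.3000e-02,
        0.0000e+00]), 'tool_pos': array([ 0.161, -0.578,  0.219]), 'orientation': array([3.113, 0.426, 0.   ]), 'force': array([ 0.405,  0.226, -0.93 ]), 'wrist_torque': array([-0.008,  0.087,  0.007]), 'opening': np.float64(0.093)}
```

```bash
python3 - <<'E'
import cv2
a=cv2.imread("pics/top0.png");b=cv2.imread("pics/side0.png")
cv2.imwrite("pics/topc.png",cv2.resize(a[120:300,140:380],None,fx=3.3,fy=3.3,interpolation=2))
cv2.imwrite("pics/sidec.png",cv2.resize(b[130:300,140:380],None,fx=3.3,fy=3.3,interpolation=2))
E
```

```text
(no output)
```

View pics/topc.png

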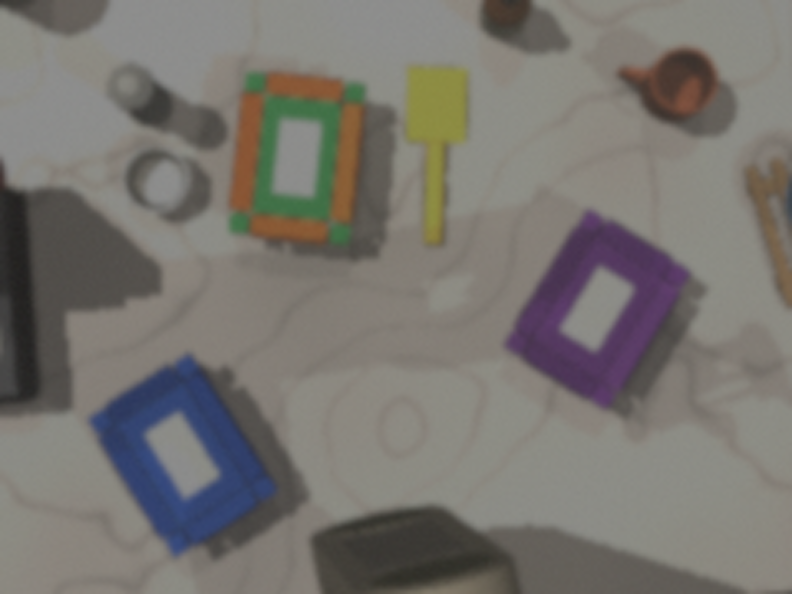

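View pics/sidec.png

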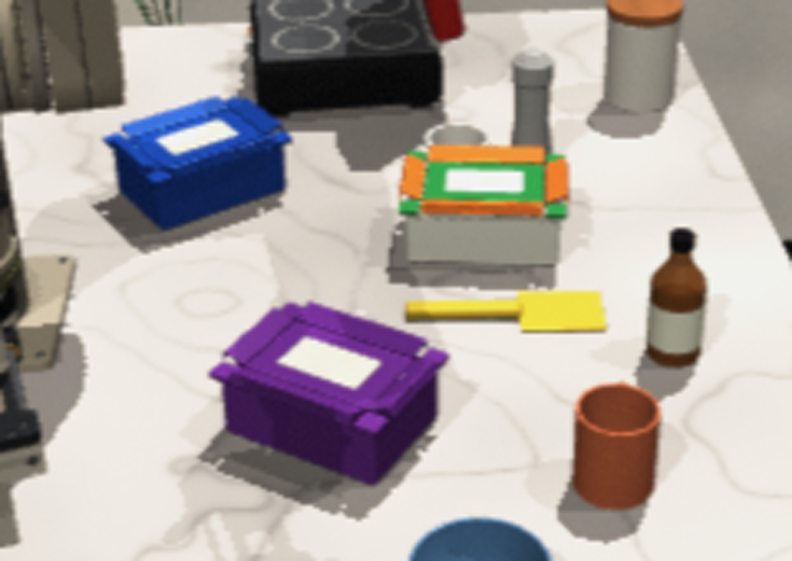

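View pics/top0.png

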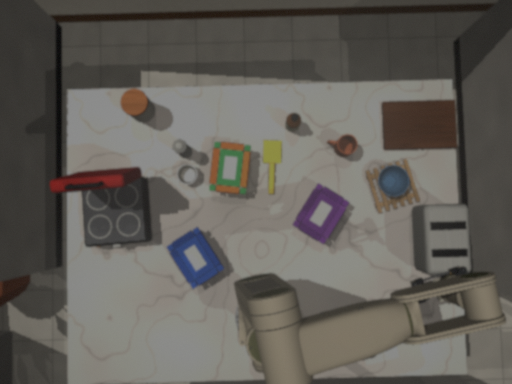

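```bash
cat > fit.py <<'E'
from h import *
def fit(n):
    c=cam(n); hsv=cv2.cvtColor(c["pixels"],cv2.COLOR_RGB2HSV)
    g=((hsv[...,0]>45)&(hsv[...,0]<80)&(hsv[...,1]>100)).astype(np.uint8)
    # rectify plane z=.078 to 0.5mm grid, x0=.45..0.75,y .0...25
    xs=np.arange(.44,.78,.0005);ys=np.arange(-.03,.28,.0005)
    X,Y=np.meshgrid(xs,ys,indexing="ij")
    P=proj(c,np.stack([X,Y,np.full_like(X,.078)],-1)).reshape(*X.shape,2).astype(np.float32)
    im=cv2.remap(c["pixels"],P[...,0],P[...,1],cv2.INTER_LINEAR)
    h=cv2.cvtColor(im,cv2.COLOR_RGB2HSV)
    g=((h[...,0]>45)&(h[...,0]<80)&(h[...,1]>100))
    pts=np.argwhere(g)*.0005+[.44,-.03]
    r=cv2.minAreaRect(pts.astype(np.float32)*1000)
    m=cv2.moments(g.astype(np.uint8),True)
    print(n,"rect",np.round(r[0],1),np.round(r[1],1),round(r[2],2),"mean",(pts.mean(0)*1000).round(1))
    cv2.imwrite(f"pics/rect_{n}.png",im[::-1,::-1,::-1])
    return c
if __name__=="__main__":
    for n in("top","side"):
        c=fit(n)
        for o,z in(("grinder",.08),("oil",.075),("ramekin",.03)):
            for r in robot.trace(n,o)[:1]: print(o,round(r["p"],2),np.round(r["uv"]),ray(c,r["uv"],z).round(3))
E
python3 fit.py; cd pics; python3 -c "
import cv2
a=cv2.imread('rect_top.png');b=cv2.imread('rect_side.png');print(a.shape)
cv2.imwrite('rr.png',cv2.resize(cv2.hconcat([a,b]),None,fx=.64,fy=.64))"
```

```text
top rect [595.2 126.1] [130.9 179.5] 82.21 mean [592.9 127.6]
grinder 0.82 [182. 150.] [0.671 0.311 0.08 ]
oil 0.67 [288. 124.] [ 0.765 -0.107  0.075]
ramekin 0.85 [185. 177.] [0.569 0.31  0.03 ]
side rect [593.1 118.3] [149.4 189.8] 82.66 mean [593.3 116.2]
grinder 0.67 [299. 162.] [0.665 0.309 0.08 ]
oil 0.76 [343. 221.] [ 0.766 -0.144  0.075]
ramekin 0.51 [280. 169.] [0.589 0.342 0.03 ]
(680, 621, 3)
```

View pics/rr.png

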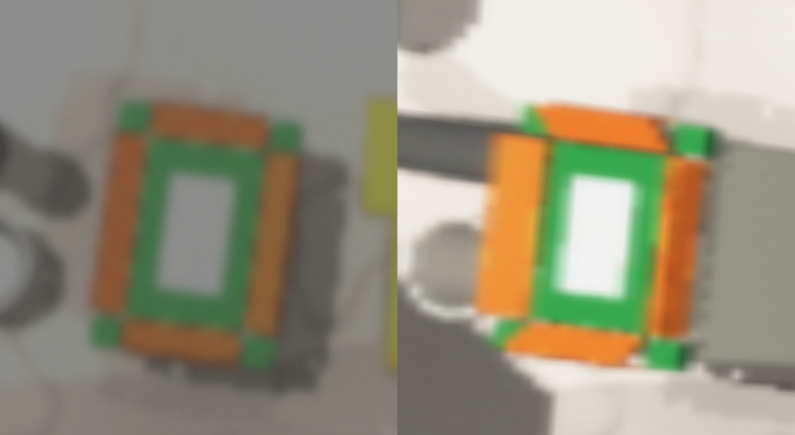

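Call:
jog_arm --commands '[[[0.08,0.15,0],[0,0,-0.0644],1],[[0.15,0.3,0],[0,0,-0.0644],1],[[0.2,0.4,0],[0,0,-0.0644],1],[[0.3,0.6,0],[0,0,-0.0644],1],[[0.4,0.8,0],[0,0,-0.0644],1],[[0.4,0.8,0],[0,0,-0.0644],1],[[0.4,0.8,0],[0,0,-0.0644],1],[[0.4,0.8,0],[0,0,-0.0644],1],[[0.4,0.8,0],[0,0,-0.0644],1],[[0.4,0.8,0],[0,0,-0.0644],1]]'

```text
t: 2.55
tool_pos: [0.4018, -0.0959, 0.2188]
orientation: [-3.135, 0.202, -0.001]
force: [-0.5, -0.3, -0.1]
opening: 0.0013
```

Call:
jog_arm --commands '[[[0.087,0.194,0],[0,0,0],1],[[0.174,0.388,0],[0,0,0],1],[[0.174,0.388,0],[0,0,0],1],[[0.174,0.388,-0.1],[0,0,0],1],[[0.174,0.388,-0.148],[0,0,0],1],[[0.174,0.388,-0.148],[0,0,0],1],[[0.174,0.388,-0.148],[0,0,0],1],[[0.174,0.388,-0.148],[0,0,0],1]]'

```text
t: 3.55
tool_pos: [0.5078, 0.1359, 0.1326]
orientation: [-3.134, 0.204, -0.007]
force: [-0.4, 0.6, -0.2]
opening: 0.0002
```

```bash
python3 - <<'E'
from h import *
c=cam("side")
tp=robot.read_state()["tool_pos"];print(tp,proj(c,tp))
cv2.imwrite("pics/s1.png",cv2.resize(c["pixels"][130:250,220:380,::-1],None,fx=5,fy=5,interpolation=2))
E
```

```text
[0.50771951 0.13602892 0.13250425] [[263.8224115  171.50812122]]
```

View pics/s1.png

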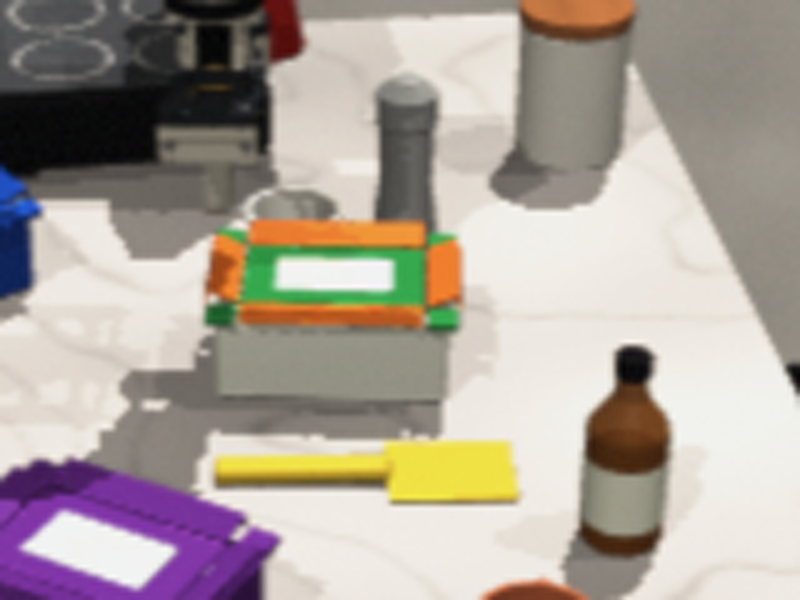

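The closed fingertips (crop 218,207) hang over the front section (225,265). Pressing it now.

Call:
jog_arm --commands '[[[-0.003,0.002,-0.04],[0,0,0],1],[[-0.003,0.002,-0.07],[0,0,0],1],[[-0.003,0.002,-0.08],[0,0,0],1],[[-0.003,0.002,-0.088],[0,0,0],1],[[-0.003,0.002,-0.092],[0,0,0],1],[[-0.003,0.002,-0.092],[0,0,0],1],[[-0.003,0.002,-0.092],[0,0,0],1]]'

```text
t: 4.47
tool_pos: [0.5061, 0.1371, 0.0782]
orientation: [-3.134, 0.204, -0.007]
force: [-3.5, -1.7, 6.9]
opening: 0.0005
```

Call:
jog_arm --commands '[[[0,0,-0.003],[0,0,0],1],[[0,0,-0.003],[0,0,0],1],[[0,0,0.06],[0,0,0],1],[[0,0,0.08],[0,0,0],1],[[0.1,-0.013,0.08],[0,0,0],1],[[0.2,-0.026,0.08],[0,0,0],1],[[0.297,-0.039,0.08],[0,0,0],1],[[0.297,-0.039,0.08],[0,0,0],1],[[0.297,-0.039,0.08],[0,0,0],1]]'

```text
t: 5.6
tool_pos: [0.6836, 0.1137, 0.1248]
orientation: [-3.134, 0.204, -0.004]
force: [-0.5, 0.2, -0.3]
opening: 0.0003
```

```bash
python3 - <<'E'
from h import *
c=cam("side")
cv2.imwrite("pics/s2.png",cv2.resize(c["pixels"][130:250,220:380,::-1],None,fx=5,fy=5,interpolation=2))
E
```

```text
(no output)
```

View pics/s2.png

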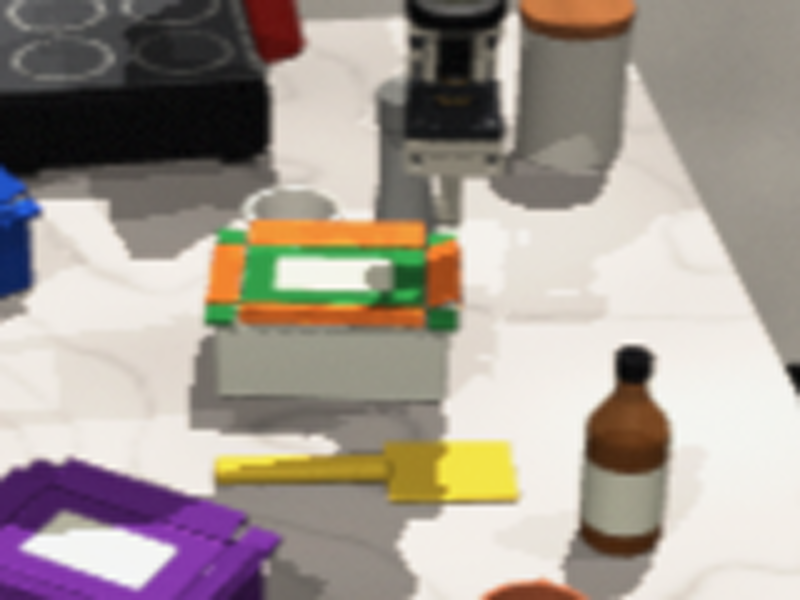

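The front section now lies flat (225,275), and the fingertips (445,215) are over the raised back section (445,270). Pressing the back one.

Call:
jog_arm --commands '[[[0,0,-0.04],[0,0,0],1],[[0,0,-0.06],[0,0,0],1],[[0,0,-0.07],[0,0,0],1],[[0,0,-0.077],[0,0,0],1],[[0,0,-0.081],[0,0,0],1],[[0,0,-0.081],[0,0,0],1],[[0,0,-0.081],[0,0,0],1]]'

```text
t: 6.52
tool_pos: [0.6833, 0.1141, 0.0783]
orientation: [-3.134, 0.203, -0.006]
force: [-2.2, -0.3, 5.0]
opening: 0.0008
```

Call:
jog_arm --commands '[[[0,0,-0.003],[0,0,0],1],[[0,0,-0.003],[0,0,0],1],[[0,0,0.06],[0,0,0],1],[[0,0,0.08],[0,0,0],1],[[0,0,0.08],[0,0,0],1]]'

```text
t: 7.15
tool_pos: [0.6843, 0.1142, 0.1276]
orientation: [-3.134, 0.203, -0.01]
force: [0.6, -0.4, 0.1]
opening: 0.0006
```

```bash
python3 - <<'E'
from h import *
print(robot.read_state()["q"].round(2) if hasattr(robot.read_state()["q"],"round") else robot.read_state()["q"])
E
```

```text
[0.09 0.43 1.3  0.   1.4  1.79]
```

Call:
jog_arm --commands '[[[-0.05,0.04,0],[0,0,0.25],1],[[-0.134,0.128,0],[0,0,0.25],1],[[-0.134,0.128,0],[0,0,0.25],1],[[-0.134,0.128,0],[0,0,0.25],1],[[-0.134,0.128,0],[0,0,0.25],1],[[-0.134,0.128,0],[0,0,0.25],1],[[-0.134,0.128,0],[0,0,0.25],1],[[-0.134,0.128,0],[0,0,0.25],1],[[-0.134,0.128,0],[0,0,0.25],1],[[-0.134,0.128,0],[0,0,0.25],1]]'

```text
t: 8.4
tool_pos: [0.6029, 0.1908, 0.1258]
orientation: [-2.356, -2.068, -0.002]
force: [-0.1, -0.3, 0.6]
opening: 0.0004
```

```bash
python3 - <<'E'
from h import *
c=cam("side")
cv2.imwrite("pics/s3.png",cv2.resize(c["pixels"][130:250,220:380,::-1],None,fx=5,fy=5,interpolation=2))
E
```

```text
(no output)
```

View pics/s3.png

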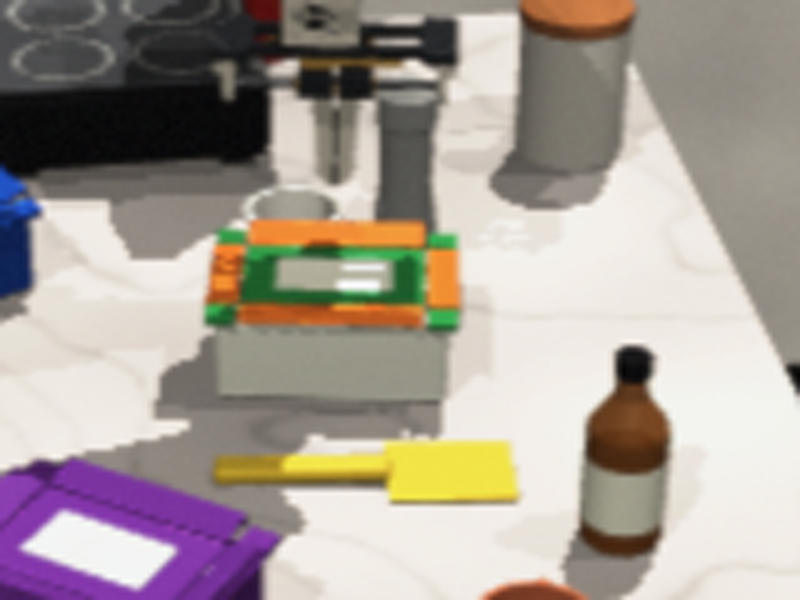

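The back section is flat too (445,278), and the fingertips (335,180) are above the left section (335,233). Pressing left.

Call:
jog_arm --commands '[[[0.001,0,-0.04],[0,0,0],1],[[0.001,0,-0.06],[0,0,0],1],[[0.001,0,-0.071],[0,0,0],1],[[0.001,0,-0.078],[0,0,0],1],[[0.001,0,-0.083],[0,0,0],1],[[0.001,0,-0.085],[0,0,0],1],[[0.001,0,-0.085],[0,0,0],1]]'

```text
t: 9.32
tool_pos: [0.6037, 0.1908, 0.078]
orientation: [-2.358, -2.066, -0.003]
force: [-12.4, -1.9, 20.1]
opening: 0.0004
```

Call:
jog_arm --commands '[[[0,0,0.06],[0,0,0],1],[[0,0,0.08],[0,0,0],1],[[-0.015,-0.1,0.08],[0,0,0],1],[[-0.029,-0.2,0.08],[0,0,0],1],[[-0.029,-0.217,0.08],[0,0,0],1],[[-0.029,-0.217,0.08],[0,0,0],1],[[-0.029,-0.217,0.08],[0,0,0],1]]'

```text
t: 10.2
tool_pos: [0.5865, 0.0619, 0.1258]
orientation: [-2.357, -2.067, -0.004]
force: [-1.0, -0.9, -0.9]
opening: 0.0006
```

```bash
python3 - <<'E'
from h import *
c=cam("side")
cv2.imwrite("pics/s4.png",cv2.resize(c["pixels"][130:250,220:380,::-1],None,fx=5,fy=5,interpolation=2))
E
```

```text
(no output)
```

View pics/s4.png

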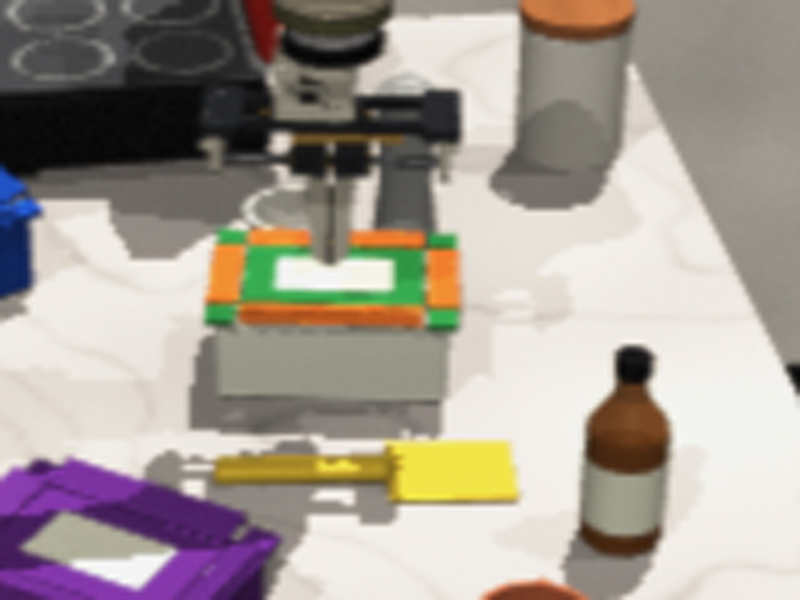

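The left section is flat (335,238), and only the right one (330,315) is still up. The fingers are above it, so I'm pressing it.

Call:
jog_arm --commands '[[[0,-0.002,-0.04],[0,0,0],1],[[0,-0.002,-0.06],[0,0,0],1],[[0,-0.002,-0.071],[0,0,0],1],[[0,-0.002,-0.078],[0,0,0],1],[[0,-0.002,-0.082],[0,0,0],1],[[0,-0.002,-0.084],[0,0,0],1],[[0,-0.002,-0.084],[0,0,0],1]]'

```text
t: 11.12
tool_pos: [0.5866, 0.0614, 0.078]
orientation: [-2.355, -2.068, -0.004]
force: [-11.2, -0.5, 19.9]
opening: 0.0006
```

Call:
jog_arm --commands '[[[0,0,0.06],[0,0,0],1],[[0,0,0.15],[0,0,0],1],[[0,-0.1,0.2],[0,0,0],1],[[0,-0.2,0.2],[0,0,0],1],[[-0.2,-0.4,0.2],[0,0,0],1],[[-0.2,-0.5,0.2],[0,0,0],1],[[-0.2,-0.5,0.2],[0,0,0],1],[[-0.2,-0.5,0.2],[0,0,0],1],[[-0.2,-0.5,0.2],[0,0,0],1]]'

```text
t: 12.25
tool_pos: [0.4658, -0.2404, 0.1983]
orientation: [-2.359, -2.065, -0.004]
force: [-0.1, 0.2, -0.3]
opening: 0.0006
```

```bash
python3 - <<'E'
from fit import *
a=fit("top");c=fit("side")
A=cv2.resize(a["pixels"][130:210,160:300,::-1],None,fx=5,fy=5,interpolation=2)
B=cv2.resize(c["pixels"][150:220,230:370,::-1],None,fx=5,fy=5,interpolation=2)
cv2.imwrite("pics/s5.png",cv2.resize(cv2.vconcat([A,B]),None,fx=.79,fy=.79))
E
```

```text
top rect [593.7 125.4] [127.1 175.5] 82.16 mean [594.4 135.3]
side rect [596.  117.9] [148.4 184.1] 82.72 mean [612.7 109.7]
```

View pics/s5.png

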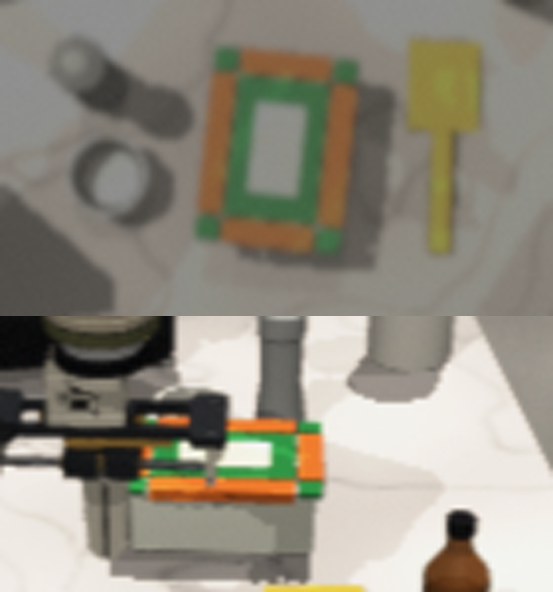

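The arm blocks part of the side view, so I'm moving it away to check the right section clearly.

Call:
jog_arm --commands '[[[-0.1,-0.1,0],[0,0,0],1],[[-0.2,-0.2,0],[0,0,0],1],[[-0.36,-0.4,0],[0,0,0],1],[[-0.36,-0.4,0],[0,0,0],1],[[-0.36,-0.4,0],[0,0,0],1],[[-0.36,-0.4,0],[0,0,0],1],[[-0.36,-0.4,0],[0,0,0],1],[[-0.36,-0.4,0],[0,0,0],1]]'

```text
t: 13.35
tool_pos: [0.2526, -0.4771, 0.1981]
orientation: [-2.354, -2.07, -0.006]
force: [0.1, 1.1, 0.6]
opening: 0.0009
```

```bash
python3 - <<'E'
from fit import *
a=fit("top");c=fit("side")
B=cv2.resize(c["pixels"][140:230,220:370,::-1],None,fx=5,fy=5,interpolation=2)
cv2.imwrite("pics/s6.png",B)
E
```

```text
top rect [595.8 127.3] [128.1 178.1] 82.28 mean [595.9 129.4]
side rect [594.  118.4] [149.5 190.2] 82.45 mean [593.7 118.6]
```

View pics/s6.png

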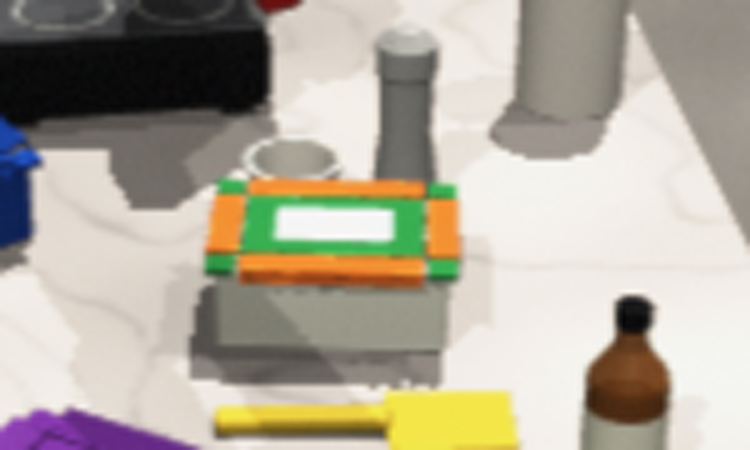

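All four sections lie level: front (225,223), back (443,228), left (335,188) and right (330,268). The box and the other items are where they were, so I'm handing in.

```bash
python3 -c "
from plant import robot
print(robot.close_job())"
```

```text
the job is handed in; nothing more can be done
None
```

I pressed the front, back, left and right rim sections in turn with the closed fingertips, backed the arm clear and handed in about 13.5 s into the 54 s limit.

- **Sections:** the last side picture shows all four flat, level with the green corners. That is judged by eye, since the joint angles can't be read.
- **Press force:** the front and back presses read about 7 N and 5 N with the fingertips at 78 mm, then went about 2 mm lower without a reading. The left and right presses read about 20 N, plus 11–12 N sideways.
- **Box:** the top camera's fit stayed within about 2 mm and 0.1° of where it started. The side camera agrees on no movement, though its fit sits about 8 mm off in y throughout because it also sees the lid's vertical faces.
- **Other items:** the ramekin, grinder, scraper and oil bottle look unmoved in the pictures. I did not measure their positions again, and the trivet, bowl and mug were outside the last close-up.

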